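Set the camera arm of a dish-photography stand and cam-lock it

TASK

Set the reach of the camera on the dish-photography stand: draw its sliding T-headed arm out of the sprung catch until the whole dark ring on the arm just shows, the ring's inner edge flush with the collar's front face. Then, keeping hold of the arm at that length because the turning cam drags it back in, swing the cam lever fully shut alongside the arm. Finish while still holding the arm, lever shut and ring flush, and leave the petri dish, the bench timer and the specimen cup where they are.

Things in the scene. Friction and masses are not known exactly. Their poses are not given: they have to be found in the camera images.
- stand: Fixed heavy stand: white-topped baseboard 240 x 150 mm, top at z 20 mm, a post, and a grey collar in which the camera arm slides level. Frame: x = the way the arm draws out, y = towards the cam lever's side, z up; origin at counter level below the arm's axis. In it (mm): arm axis y 0, z 150; collar x -45 to 21, y -15 to 15, z 135 to 166; baseboard x -90 to 150, y -75 to 75.
- collar_face (a point): Middle of the top edge of the bore at the collar's front face, the line the ring is set to; stand frame (21, 0, 158) mm, axes as the stand's (x = out).
- post_cap (a point): Top of the steel post (24 mm thick) that carries the collar, on the far side from the lever: stand frame (-18, -42, 178) mm, the highest point of the stand. The clamp ring round the post is 42 mm wide, at the arm's height.
- camera_arm: Loose sliding arm, 0.25 to 0.4 kg: square tube 16 x 16 mm ending in a crossbar (T-head) 72 mm long along y, 14 mm deep in x, 16 mm high. Origin on the tube's axis at the crossbar's back face; x = out, y = lever side, z up. Back face to collar: 32 mm at the start, 54 mm on the mark. Open fingers lowered behind the crossbar, one each side of tube and lever, can pull it, then squeeze lever and tube.
- head_front (a point): Middle of the crossbar's front face. From the crossbar hang a black camera and two small lamps, down to 65 mm below the arm's axis, all in front of the crossbar's back face; a screw head stands 15 mm above the axis at its middle.
- length_mark (a point): Inner (collar side) edge of the dark 3 mm ring round the tube, on the tube's top; 54 mm behind the crossbar's back face, at the start hidden 22 mm inside the collar. A sprung ball in the collar holds the arm: 5 to 10 N pull it clear within 6 mm; then it slides with a few N, stays where left while the lever is open, and has an end stop 30 mm past the mark. Play: the head may shift 3 mm sideways.
- cam_lever (a joint): Cam lever, rad: 0 = fully shut, along stand +x beside the arm; grows as the tip swings out to stand +y; stop 0.62; starts open at 0.5 to 0.58. The cam bites from about 0.38 rad and drags an arm that is not held 4 to 6 mm inwards. Shutting takes 8 to 14 N at the tip; it stays where left. Shut, its outer face is 30 mm from the arm's axis, about 40 mm across from the tube's far side.
- lever_pivot (a point): The lever's vertical hinge axis at the arm's height; stand frame (15, 26, 150) mm.
- lever_tip (a point): Middle of the lever's rounded tip (radius 4.5 mm), 45.5 mm from the pivot, at the arm's height. The lever is a steel handle 8 mm thick and 11 mm high.
- dish: Petri dish 93 mm wide, 14 mm high, lying on the baseboard under the camera; origin under its centre. Leave it alone.
- timer: Flat white bench timer 66 x 66 x 16 mm on the counter, origin under its centre. Leave it alone.
- cup: Specimen cup with a screw lid, 69 mm wide, 68 mm high, on the counter, origin under its centre. Leave it alone.

How it is judged (in metres and radians):
On the way, in this order (a step that is already met when the one before it is completed fails the run):
1. the arm is drawn clear of its sprung catch, lever still open (x of length_mark in the frame of collar_face above -0.016 m and value of joint cam_lever above 0.3 rad), for 0.05 s.
2. the ring is flush with the collar's face (within 3 mm), lever still open (x of length_mark in the frame of collar_face between -0.003 and 0.003 m and value of joint cam_lever above 0.3 rad), for 0.2 s.
3. the lever is shut with the arm held on its mark (x of length_mark in the frame of collar_face between -0.003 and 0.003 m and value of joint cam_lever below 0.06 rad and contact force between the fingers and camera_arm above 1.5 N), for 0.3 s.
At the end, for the whole second after the job is handed in: The ring's inner edge is within 3 mm of the collar's front face, the cam lever is shut (below 0.06 rad), the fingers still hold the arm (more than 1.5 N on it), the arm is at rest, and dish (10 mm), timer and cup (15 mm) have not been moved (all of step 3 and linear speed of camera_arm below 0.01 m/s and distance of dish from where it was at the start of the episode below 0.01 m and distance of each of timer, cup from where it was at the start of the episode below 0.015 m); the arm keeps its last pose, push and grip.
It fails at once if the petri dish is disturbed (distance of dish from where it was at the start of the episode above 0.015 m).
It also fails if it takes over 32 s, if anything falls off the work surface, if the arm or the gripper's body presses on something with over 40 N, if the wrist force passes 120 N, or if a joint passes its speed limit or range.

ROBOT

A 6-joint arm with a two-finger parallel gripper is mounted at the origin on a cart in front of the work surface, level with it; the furniture and walls round the work are solid. World frame = base frame: x ahead of the robot, y to its left, z up, the work surface at z = 0. Lengths are in mm, angles in rad, forces in N, time in s.
With the tool pointing down it reaches from about 350 to 775 mm from the base axis. Payload 7.3 kg.
Tool frame: the origin (TCP) lies at the very end of the fingers, on their centre line; the grasp point (between the pads) lies 19 mm behind it; z points along the fingers, y is the line along which they close (so a half turn about z gives the same grasp; the last joint's range is limited). The gripper opens to 92 mm and grips with 3 to 60 N. Pads are 19 mm wide; open, the fingers measure 130 mm over their backs; the gripper's body (75 mm by 190 mm) begins 47 mm behind the grasp point.
Start: joints at [1.108, 0.342, 1.524, -0, 1.275, -0.146], TCP at [163.537, 498.899, 226.741] pointing down, gripper open.
Joint ranges: [-2.53, 2.53], [-0.77, 2.02], [0.04, 2.7], [-1, 4.14], [0.28, 2.66], [-3.11, 3.11]. Speed limits (rad/s): [2.57, 2.57, 3.14, 3.14, 3.14, 3.14].

INTERFACE

Orientations are given as [roll, pitch, yaw] about the fixed x, y, z axes, in that order (R = Rz(yaw) Ry(pitch) Rx(roll)).
In Python, from plant import bot gives the robot as it stands.
- The arm moves only by the tool apply_moves, never from a script. Its argument "motion" is text: rows parted by semicolons, each of 4 numbers parted by spaces: the shift along the tool's x, y, z in m, then the turn about the tool's z in degrees. A call has 1 to 8 rows; each row shifts and turns the commanded pose from where the row before left it, along the tool's axes as they then stand; what a row does not reach is not made up. A row lasts 1/8 s, in which the tool goes at most 62.5 mm and 10.7 degrees, less where a joint would pass 70% of its speed; a pose out of reach is approached as far as the arm can. A call with a gripper value outside its range is refused whole. "fingers" is the opening, from -1 (shut) to 1 (fully open), set as the call begins (left out, the last holds). The fingers move at their own pace and stop on an object; the grip force is fixed at half the most. Time passes only in rows, so rows that do not move let the fingers close. It gives the time, the measured TCP pose, the force, the opening and the grip force at its end, in the units of the state.
- bot.get_obs(): the state, without advancing time (a new reading comes with each control period).
- bot.capture(name): name is "scene" or "side" or "wrist"; returns a dict with "img" (384x512x3 uint8, blue, green, red), "range_z" (384x512 float32, mm along the optical axis (not along the pixel's ray), 0 where there is no reading), "fx", "fy", "cx", "cy" (pixels), "D" ([k1, k2, p1, p2, k3] as OpenCV has them; the pictures are not rectified), "world_from_camera" (4x4, takes a point from camera to world coordinates); the wrist camera has in their place "mount" (4x4, takes a point from camera to tool coordinates, whose origin is the TCP and whose axes are the flange's). Camera axes: x right, y down, z forward; pixel columns grow to the right and rows downward; lengths in mm; the calibration is good to about 2 mm. A picture is of the moment at which its call begins: read the wrist's pose just before it.
- bot.close_job(): hands the job in; it is judged then, once.
Trained networks look in a picture, given as the dict that the camera call returned (one of the last four; its "shot" number tells which), for a name from the list of things; names that differ only in an ending like _2 or _b are one class to them, and where a whole thing is asked for, a point or a joint stands for the part that bears it (a point fixed in the world has none). Each returns a list of dicts, best first, with "p" (0 to 1); they miss things now and then, are a little off and sometimes report something else, mostly with a low value. They report only what shows in the picture. A call takes as long as a camera call.
- bot.cut_out(picture, thing): "pixels" (384x512 bool, what is visible of it) and "point" ([column, row] in pixels, amid what is visible of it).
The state is a dict: "time": time; "joint_positions": joint angles; "dq": joint speeds; "tau": joint torques, N m; "tool_pos": TCP position; "tcp_rot": TCP orientation; "contact_force": force on the tool from outside, world axes, zero at the start; "moment": the same for the moment, N m; "grip_width": finger opening in mm; "finger_force": force on a finger pad.
Only numpy, scipy, OpenCV 4.12 (cv2) and the standard library are available. Lean on these libraries where they do the work, as an engineer would, in place of code of your own. Each camera call takes 0.05 s, during which the arm holds its last target. There are 200 camera calls.

## Working session

There is one attempt and no reset: what is moved stays moved. The work goes in short steps, Python scripts to look and compute and a tool call to move; the robot and the scene stay as the last step left them, time stands still between calls to the robot, and variables do not carry over. Pictures are saved under pics/ and viewed, at most 10 in all, crops included, and the job is handed in when it is done.

Besides the shell and the picture viewer there is one more tool, called after "Call:" as name(argument=value, ...), one argument or row to a line, values as JSON. apply_moves: Moves the arm, as the interface text tells. Its arguments: {"type":"object","properties":{"motion":{"type":"string"},"fingers":{"type":"number"}},"required":["motion"]}

```bash
mkdir -p pics; cat > h.py <<'E'
import numpy as np, cv2
from plant import bot
from scipy.spatial.transform import Rotation as R
def pts(c, mask=None):
    z=c["range_z"]; m=z>0
    if mask is not None: m&=mask
    v,u=np.nonzero(m); K=np.array([[c["fx"],0,c["cx"]],[0,c["fy"],c["cy"]],[0,0,1]])
    n=cv2.undistortPoints(np.stack([u,v],1).astype(float)[:,None],K,np.array(c["D"],float))[:,0]
    zz=z[v,u]; P=np.c_[n*zz[:,None],zz]
    if "world_from_camera" in c: T=np.array(c["world_from_camera"])
    else:
        o=bot.get_obs(); T=np.eye(4); T[:3,:3]=R.from_euler('xyz',o["tcp_rot"]).as_matrix(); T[:3,3]=o["tool_pos"]; T=T@np.array(c["mount"])
    return P@T[:3,:3].T+T[:3,3],u,v
E
python3 - <<'E'
from h import *
o=bot.get_obs(); print(o)
ims=[]
for n in ["scene","side","wrist"]:
    c=bot.capture(n); cv2.imwrite(f"pics/{n}0.png",c["img"])
    print(n, c["fx"], np.array(c.get("world_from_camera",c.get("mount"))).round(2).tolist())
    for t in ["stand","camera_arm","cam_lever","dish","timer","cup"]:
        r=bot.cut_out(c,t)
        for d in r[:1]:
            P,u,v=pts(c,np.array(d["pixels"]))
            if len(P): print(t,round(d["p"],2),d["point"],len(P),np.median(P,0).round(),np.percentile(P,[2,98],axis=0).round().tolist())
    np.save(f"{n}0.npy",c,allow_pickle=True)
E
```

```text
{'time': 0.0, 'joint_positions': array([ 1.10799082e+00,  3.42733150e-01,  1.52502373e+00, -3.39376333e-05,
        1.27540719e+00, -1.46002776e-01]), 'dq': array([ 0.00175924, -0.00023369,  0.00017551,  0.00013853, -0.00091583,
        0.00103914]), 'tau': array([ 1.08077940e-03, -4.31243491e+01, -2.44225556e+01,  7.19528552e-02,
        5.58695546e-02, -1.17869176e-04]), 'tool_pos': array([163.35618567, 498.50207803, 226.0372163 ]), 'tcp_rot': array([-3.14003324e+00, -1.96509313e-04,  2.82479968e+00]), 'contact_force': array([ 0.03629266, -0.6111974 ,  0.18980569]), 'moment': array([0.02009725, 0.02652805, 0.00039853]), 'finger_force': 0.0, 'grip_width': 91.89400147898654}
scene 460.52545879464316 [[0.62, -0.38, 0.69, -545.62], [-0.79, -0.3, 0.54, -578.02], [0.01, -0.88, -0.48, 832.88], [0.0, 0.0, 0.0, 1.0]]
stand 0.72 [255.5, 209.0] 2033 [498. 253.  21.] [[430.0, 178.0, 8.0], [575.0, 411.0, 168.0]]
camera_arm 0.67 [246.1, 180.8] 312 [504. 319. 150.] [[465.0, 165.0, 31.0], [675.0, 337.0, 162.0]]
cam_lever 0.48 [240.8, 183.2] 62 [469. 303. 151.] [[451.0, 274.0, 132.0], [485.0, 328.0
[... 413 characters left out ...]
 1.0]]
stand 0.91 [252.8, 209.3] 1725 [508. 244.  20.] [[432.0, 178.0, 7.0], [576.0, 401.0, 167.0]]
camera_arm 0.76 [248.1, 181.3] 214 [507. 313. 152.] [[472.0, 165.0, 1.0], [570.0, 490.0, 163.0]]
cam_lever 0.54 [236.2, 177.2] 43 [474. 287. 149.] [[455.0, 274.0, 143.0], [494.0, 315.0, 155.0]]
dish 0.78 [239.6, 198.7] 208 [508. 352.  24.] [[470.0, 312.0, 21.0], [545.0, 393.0, 26.0]]
timer 0.66 [255.9, 286.2] 486 [ 408. -125.   16.] [[376.0, -152.0, 4.0], [443.0, -85.0, 19.0]]
cup 0.47 [251.3, 208.4] 1738 [509. 244.  20.] [[433.0, 178.0, 8.0], [578.0, 402.0, 168.0]]
wrist 271.97945652560384 [[-0.0, -0.96, -0.29, 76.69], [1.0, 0.0, -0.0, 0.46], [0.0, -0.29, 0.96, -159.05], [0.0, 0.0, 0.0, 1.0]]
```

```bash
python3 - <<'E'
from h import *
ims=[]
for n in ["scene","side"]:
    c=np.load(n+"0.npy",allow_pickle=True).item()
    P,u,v=pts(c)
    m=(P[:,0]>380)&(P[:,0]<640)&(P[:,1]>130)&(P[:,1]<470)
    b=P[m&(P[:,2]>14)&(P[:,2]<26)]; r=cv2.minAreaRect(b[:,:2].astype(np.float32)); print(n,"base",r, len(b))
    for lo,hi in [(143,170),(168,185)]:
        t=P[m&(P[:,2]>lo)&(P[:,2]<hi)]
        print(lo,len(t),t.mean(0).round(1) if len(t) else '')
    t=P[m&(P[:,2]>152)&(P[:,2]<162)]
    if n: 
        H=np.zeros((30,26),int)
        for p in P[m&(P[:,2]>142)]:
            i=int((p[1]-200)//6); j=int((p[0]-420)//6)
            if 0<=i<30 and 0<=j<26: H[i,j]=max(H[i,j],p[2])
        print(H)
    ims.append(cv2.resize(c["img"][130:250,180:310],None,fx=3,fy=4,interpolation=cv2.INTER_CUBIC))
cv2.imwrite("pics/a.png",np.hstack(ims))
E
```

```text
scene base ((505.14849853515625, 295.26251220703125), (157.27281188964844, 242.99073791503906), 2.980195999145508) 1447
143 570 [506.6 256.1 156.7]
168 45 [545.7 247.7 173.6]
[[  0   0   0   0   0   0   0   0   0   0   0   0   0   0 157 159 158   0
    0   0   0   0   0   0   0   0]
 [  0   0   0   0   0   0   0   0   0   0   0   0   0 154 159   0 156   0
    0   0   0   0   0   0   0   0]
 [  0   0   0   0   0   0   0   0   0   0   0   0   0 156 159 158 157   0
    0   0   0   0   0   0   0   0]
 [  0   0   0   0   0   0   0   0   0   0   0   0 164 166 164 159 158 164
    0   0   0   0   0   0 153 152]
 [  0   0   0   0   0   0   0   0   0   0   0   0 165 162 167 166 160 162
    0 159   0 163   0 153 151 153]
 [  0   0   0   0   0   0   0   0   0   0   0 152 168 166 165   0 167   0
  164 162 166 168 165 154 153 152]
 [  0   0   0   0   0   0   0   0   0   0   0   0 165 161 165 169 166 164
  167 166 175 178 168 173   0 150]
 [  0   0   0   0   0   0   0   0   0   0   0 162 163 164 166 165 167 168
  165 175 177 176 177 176 166 166]
 [  0   0   0   0   0   0   0   0   0   0   0 159 162
[... 5090 characters left out ...]
 0   0   0
    0   0   0   0   0   0   0   0]
 [  0   0   0   0   0   0   0   0   0   0   0   0   0   0   0   0   0   0
    0   0   0   0   0   0   0   0]
 [  0   0   0   0   0   0   0   0   0   0   0   0   0   0   0   0   0   0
    0   0   0   0   0   0   0   0]
 [  0   0   0   0   0   0   0   0   0   0   0   0   0   0   0   0   0   0
    0   0   0   0   0   0   0   0]
 [  0   0   0   0   0   0   0   0   0   0   0   0   0   0   0   0   0   0
    0   0   0   0   0   0   0   0]
 [  0   0   0   0   0   0   0   0   0   0   0   0   0   0   0   0   0   0
    0   0   0   0   0   0   0   0]
 [  0   0   0   0   0   0   0   0   0   0   0   0   0   0   0   0   0   0
    0   0   0   0   0   0   0   0]]
```

View pics/a.png

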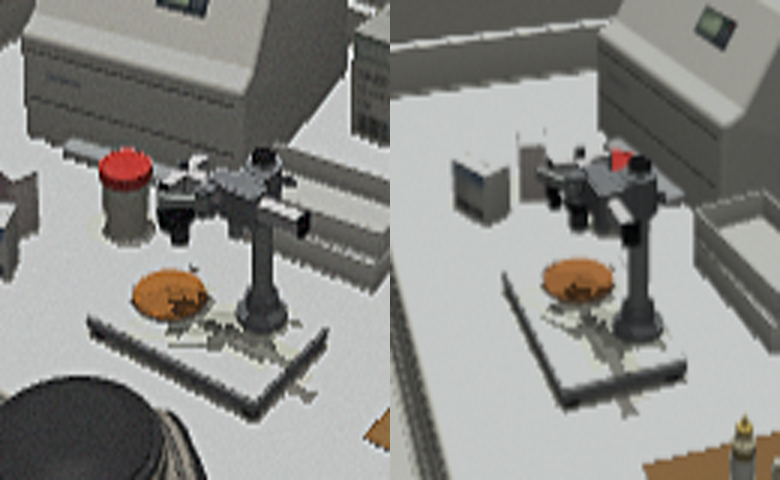

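View pics/wrist0.png

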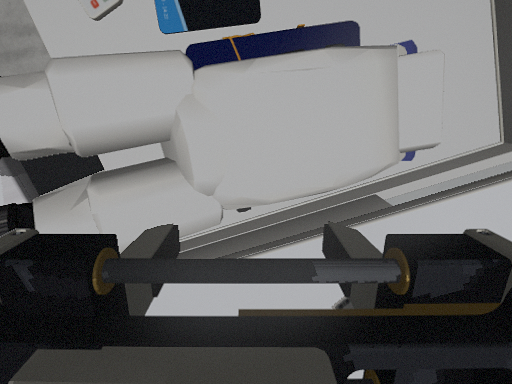

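Call:
apply_moves(
  motion="0 0 -0.04 0;0 0 0 -10.5;0 0 0 -10.5;0 0 0 -10.5;0 0 0 -10.5;0 0 0 -10.5;0 0 0 -10.5;0 0 0 -10.5",
)

```text
time: 2.05
tool_pos: [163.5, 498.9, 266.7]
tcp_rot: [3.142, 0.0, -2.169]
contact_force: [0.1, -0.2, -0.1]
grip_width: 91.8
finger_force: 0.0
```

Call:
apply_moves(
  motion="0 0 0 -10.5;0 0 0 -10.5;0 0 0 -10.5;0 0 0 -5.9;0 0 0 0",
)

```text
time: 2.68
tool_pos: [163.5, 498.9, 266.7]
tcp_rot: [3.142, 0.0, -1.524]
contact_force: [0.5, -0.0, -0.0]
grip_width: 91.7
finger_force: 0.0
```

```bash
cat >> h.py <<'E'
def togo(xyz,yaw):
    o=bot.get_obs(); M=R.from_euler('xyz',o["tcp_rot"]).as_matrix()
    d=M.T@(np.array(xyz)-o["tool_pos"]); t=(np.degrees(o["tcp_rot"][2])-yaw+180)%360-180
    print("t",o["time"],"tcp",o["tool_pos"].round(1),np.degrees(o["tcp_rot"]).round(2),"F",o["contact_force"].round(1),"w",round(o["grip_width"],1),o["finger_force"],"| shift mm",d.round(1),"turn",round(t,2))
# stand frame
YAW=92.7; O=np.array([506.8,265.8])
def S(x,y,z):
    a=np.radians(YAW); c,s=np.cos(a),np.sin(a)
    return np.array([O[0]+c*x-s*y,O[1]+s*x+c*y,z])
E
python3 -c "
from h import *
togo(S(39,16,262),YAW-180); print(bot.get_obs()['joint_positions'].round(2))"
```

```text
t 2.675 tcp [163.5 498.9 266.7] [180.     0.   -87.31] F [ 0.5 -0.  -0. ] w 91.7 0.0 | shift mm [ 209.9 -315.9    4.7] turn -0.01
[ 1.11  0.31  1.45  0.    1.37 -2.08]
```

Call:
apply_moves(
  motion="0.033 -0.05 0 0;0.033 -0.05 0 0;0.033 -0.05 0 0;0.033 -0.05 0 0;0.033 -0.05 0 0;0.033 -0.05 0 0;0.012 -0.016 0 0;0 0 0 0",
)

```text
time: 3.68
tool_pos: [489.6, 303.7, 266.3]
tcp_rot: [3.141, 0.0, -1.526]
contact_force: [-0.7, 0.1, -0.4]
grip_width: 91.7
finger_force: 0.0
```

```bash
python3 - <<'E'
from h import *
togo(S(39,16,262),YAW-180)
c=bot.capture("wrist"); np.save("w1.npy",c,allow_pickle=True); im=c["img"].copy()
P,u,v=pts(c)
a=np.radians(YAW); Rm=np.array([[np.cos(a),np.sin(a)],[-np.sin(a),np.cos(a)]])
Q=(P[:,:2]-O)@Rm.T
z=P[:,2]
def rng(n,m):
    print(n,m.sum(), *(np.percentile(Q[m],[1,50,99],axis=0).round(1).tolist() if m.sum()>5 else []), np.median(z[m]).round(1) if m.sum() else '')
near=(abs(Q[:,0])<120)&(abs(Q[:,1])<80)
rng("collar top",near&(z>162)&(z<170)&(abs(Q[:,1])<20))
rng("tube/bar",near&(z>151)&(z<161)&(Q[:,0]>25))
rng("bar",near&(z>151)&(z<161)&(Q[:,0]>50))
for x0 in (-60,-30,0,25,35,45):
    rng(f"slice {x0}",near&(z>151)&(z<170)&(Q[:,0]>x0)&(Q[:,0]<x0+6))
for n in ["camera_arm","cam_lever"]:
    for d in bot.cut_out(c,n)[:1]:
        m=np.array(d["pixels"]); print(n,d["p"],d["point"]); im[cv2.morphologyEx(m.astype(np.uint8),cv2.MORPH_GRADIENT,np.ones((2,2)))>0]=(0,0,255)
cv2.imwrite("pics/w1.png",im)
E
```

```text
t 3.675 tcp [489.6 303.7 266.3] [179.95   0.   -87.45] F [-0.7  0.1 -0.4] w 91.7 0.0 | shift mm [-0.3  0.6  4.3] turn -0.15
collar top 2809 [-95.2, -19.3] [-9.2, -1.8] [69.4, 18.6] 166.9
tube/bar 1666 [28.7, -37.5] [59.1, 4.2] [72.6, 50.3] 158.3
bar 1104 [50.8, -37.8] [62.1, 3.2] [72.8, 51.2] 158.3
slice -60 125 [-59.4, -10.0] [-56.7, -2.5] [-54.1, 5.6] 160.4
slice -30 507 [-29.5, -63.9] [-26.9, -24.2] [-24.0, 12.8] 167.6
slice 0 395 [0.0, -57.4] [2.9, -15.7] [5.9, 12.8] 167.5
slice 25 179 [25.1, -15.0] [28.4, 11.6] [30.9, 34.1] 159.7
slice 35 143 [35.1, -8.9] [38.1, 3.5] [41.0, 40.6] 158.2
slice 45 143 [45.1, -9.2] [47.9, 4.3] [51.0, 48.1] 158.2
camera_arm 0.82 [232.2, 198.5]
cam_lever 0.81 [273.3, 190.4]
```

View pics/w1.png

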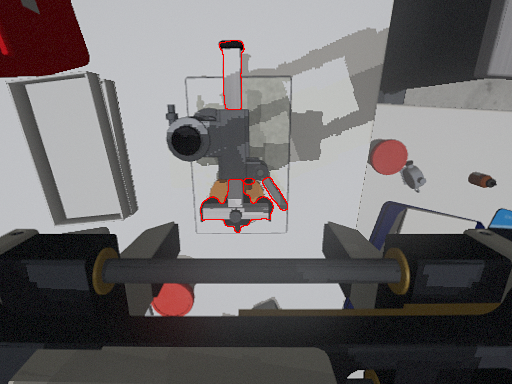

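```bash
cat >> h.py <<'E'
def geo(c):
    P,u,v=pts(c); a=np.radians(YAW); Rm=np.array([[np.cos(a),np.sin(a)],[-np.sin(a),np.cos(a)]])
    Q=(P[:,:2]-O)@Rm.T; z=P[:,2]; x,y=Q.T; p=np.percentile
    m=(z>163)&(z<171)&(abs(y+2)<9)&(x<32)&(x>-60); print("collar x",p(x[m],[1,3,97,99]).round(1),m.sum())
    m=(z>163)&(z<171)&(abs(y)<25)&(x<18)&(x>8); print("collar y",p(y[m],[2,98]).round(1))
    for lo,hi in ((-34,-14),(12,28)):
        m=(z>152)&(z<162)&(y>lo)&(y<hi)&(x>48)&(x<110); print("bar x",p(x[m],[1,3,50,97,99]).round(1),m.sum())
    m=(z>152)&(z<162)&(x>62)&(x<110)&(abs(y)<60); print("bar y",p(y[m],[1,99]).round(1))
    for lo,hi in ((-70,-50),(30,50)):
        m=(z>152)&(z<162)&(abs(y)<14)&(x>lo)&(x<hi); print("tube y",p(y[m],[3,97]).round(1))
    m=(z>142)&(z<162)&(x>40)&(x<58)&(y>40)&(y<62); print("lever tip",p(x[m],[50,98]).round(1),p(y[m],98).round(1) if m.any() else '')
    b=(z>12)&(z<28)&(abs(y)<90)&(x>-110)&(x<170); print(cv2.minAreaRect(Q[b].astype(np.float32)))
E
python3 -c "
from h import *
c=np.load('w1.npy',allow_pickle=True).item(); geo(c)"
```

```text
collar x [-38.2 -36.5  24.6  26.4] 1346
collar y [-15.6  23.4]
bar x [59.8 59.9 65.3 73.4 73.6] 276
bar x [59.3 59.5 64.9 72.2 72.4] 217
bar y [-37.2  45.6]
tube y [-9.4  6. ]
tube y [-8.2 10.2]
lever tip [50.9 57.8] 52.4
((35.97869873046875, -0.9582366943359375), (239.69947814941406, 150.46815490722656), 0.567918062210083)
```

```bash
sed -i 's/^YAW=.*/YAW=93.0; O=np.array([508.2,268.8]) # mean of scene and wrist/' h.py; python3 -c "
from h import *
c=np.load('w1.npy',allow_pickle=True).item(); geo(c); togo(S(37,20,133),YAW-180)"
```

```text
collar x [-41.1 -39.5  21.7  23.4] 1332
collar y [-14.2  24.5]
bar x [56.7 56.8 62.3 70.4 70.6] 268
bar x [56.5 56.7 62.1 69.4 69.6] 204
bar y [-36.1  37.5]
tube y [-7.5  7.8]
tube y [-6.9  8.4]
lever tip [49.4 57.3] 54.3
((33.050575256347656, 0.4084625244140625), (239.699462890625, 150.4681396484375), 0.2679211497306824)
t 3.825 tcp [487.9 305.4 266.9] [ 1.7998e+02  3.0000e-02 -8.7190e+01] F [ 0.4  0.7 -0.2] w 91.6 0.0 | shift mm [  0.7   1.6 133.9] turn -0.19
```

Call:
apply_moves(
  motion="-0.001 0.002 0 -0.2;0 0 0.03 0;0 0 0.03 0;0 0 0.025 0;0 0 0 0",
  fingers=0.72,
)

```text
time: 4.45
tool_pos: [485.4, 305.5, 180.3]
tcp_rot: [3.138, -0.001, -1.518]
contact_force: [-0.4, -0.0, 0.1]
grip_width: 79.0
finger_force: 0.0
```

```bash
python3 - <<'E'
from h import *
ims=[]
for n in ["wrist","scene"]:
    c=bot.capture(n); togo(S(37,20,133),YAW-180)
    im=c["img"][100:260,150:380] if n=="wrist" else cv2.resize(c["img"][140:240,190:306],(230,160),interpolation=cv2.INTER_CUBIC)
    ims.append(cv2.resize(im,None,fx=1.7,fy=2.4))
cv2.imwrite("pics/b.png",np.hstack(ims))
E
```

```text
t 4.5 tcp [486.4 305.8 181.9] [ 1.7995e+02 -1.0000e-02 -8.6980e+01] F [0.8 0.5 0.8] w 79.0 0.0 | shift mm [ 1.   0.1 48.9] turn 0.02
t 4.55 tcp [487.1 305.9 182.8] [-1.7994e+02  3.0000e-02 -8.7000e+01] F [-0.3  0.6  0.8] w 78.6 0.0 | shift mm [ 1.2  0.9 49.8] turn 0.0
```

View pics/b.png

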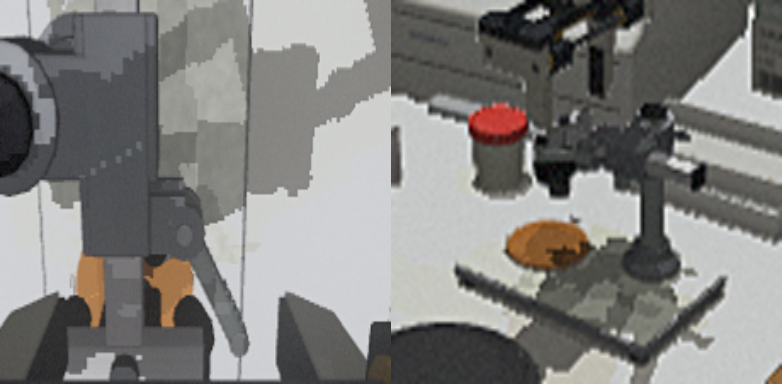

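Call:
apply_moves(
  motion="0 -0.002 0.016 0;0 0 0.017 0;0 0 0.016 0;0 0 0 0",
)

```text
time: 5.05
tool_pos: [488.5, 305.0, 131.3]
tcp_rot: [3.139, -0.001, -1.519]
contact_force: [-0.3, -0.6, -0.6]
grip_width: 79.2
finger_force: 0.0
```

Call:
apply_moves(
  motion="-0.003 0 0 0;-0.002 0 0 0;0 0 0 0",
)

```text
time: 5.42
tool_pos: [489.1, 310.7, 133.2]
tcp_rot: [-3.141, 0.0, -1.519]
contact_force: [-0.4, -0.2, 0.4]
grip_width: 79.0
finger_force: 0.0
```

Call:
apply_moves(
  motion="-0.001 0 0 0;-0.001 0 0 0;0 0 0 0",
)

```text
time: 5.8
tool_pos: [488.8, 312.2, 132.8]
tcp_rot: [3.142, -0.0, -1.519]
contact_force: [0.3, -1.2, -0.4]
grip_width: 79.1
finger_force: 0.4
```

Call:
apply_moves(
  motion="-0.001 0 0 0;-0.001 0 0 0;0 0 0 0",
)

```text
time: 6.18
tool_pos: [488.7, 314.1, 132.7]
tcp_rot: [3.141, -0.0, -1.519]
contact_force: [-0.6, -2.1, 0.6]
grip_width: 79.1
finger_force: 1.2
```

Call:
apply_moves(
  motion="-0.001 0 0 0;-0.001 0 0 0;0 0 0 0",
)

```text
time: 6.55
tool_pos: [488.4, 315.4, 132.6]
tcp_rot: [3.141, -0.002, -1.52]
contact_force: [-1.5, -6.5, 1.3]
grip_width: 79.1
finger_force: 3.1
```

Call:
apply_moves(
  motion="-0.002 0 0 0;-0.002 0 0 0;-0.002 0 0 0;-0.002 0 0 0;-0.002 0 0 0;0 0 0 0",
)

```text
time: 7.3
tool_pos: [487.9, 325.7, 132.6]
tcp_rot: [3.141, -0.001, -1.52]
contact_force: [-0.8, -5.4, 1.1]
grip_width: 79.1
finger_force: 2.3
```

```bash
python3 - <<'E'
from h import *
ims=[]
for n in ["wrist"]:
    c=bot.capture(n); np.save("w2.npy",c,allow_pickle=True); togo(S(37,20,133),YAW-180)
    cv2.imwrite("pics/c.png",cv2.resize(c["img"][60:260,150:400],None,fx=3,fy=3,interpolation=cv2.INTER_CUBIC))
geo(c)
E
```

```text
t 7.35 tcp [487.9 325.8 132.6] [ 1.7995e+02 -5.0000e-02 -8.7070e+01] F [-1.7 -4.6  0.5] w 79.2 2.4687588214874268 | shift mm [21.   2.7 -0.4] turn -0.07
collar x [-42.2 -41.   20.2  21.8] 5942
collar y [-15.2  24. ]
bar x [48.1 48.3 76.7 82.  82.2] 373
bar x [74.7 74.9 78.4 81.8 82.1] 277
bar y [-27.8  36.2]
tube y [-8.8  6.2]
tube y [-8.4  6.9]
lever tip [48.8 57.4] 61.4
((26.087600708007812, -1.2814559936523438), (150.80654907226562, 227.04824829101562), 89.80218505859375)
```

View pics/c.png

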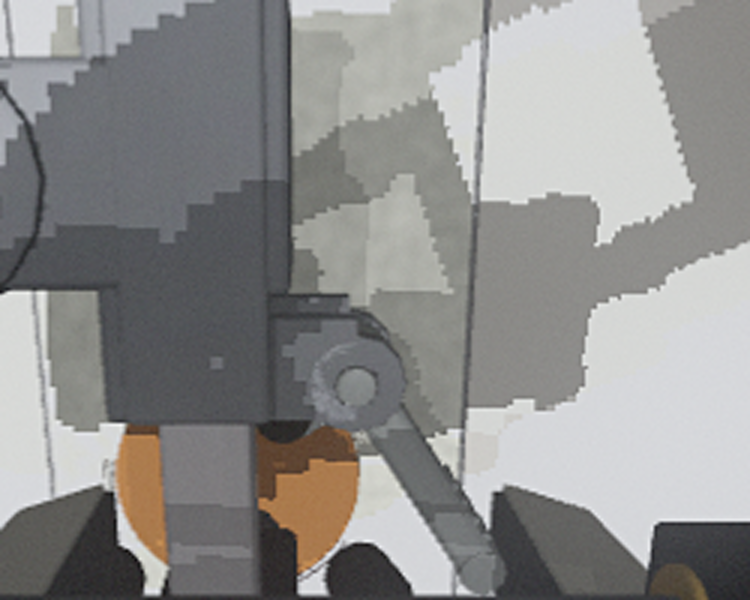

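Call:
apply_moves(
  motion="-0.002 0 0 0;-0.002 0 0 0;-0.002 0 0 0;0 0 0 0",
)

```text
time: 7.85
tool_pos: [487.7, 332.0, 132.6]
tcp_rot: [3.141, -0.0, -1.519]
contact_force: [-0.8, -4.2, 0.2]
grip_width: 79.0
finger_force: 2.1
```

```bash
cat > prof.py <<'E'
from h import *
import sys
c=bot.capture("wrist"); togo(S(37,20,133),YAW-180)
g=cv2.cvtColor(c["img"],cv2.COLOR_BGR2GRAY)
# tube columns near crop; print mean profile of rows
print([(r,int(np.median(g[r,208:234]))) for r in range(188,226)])
cv2.imwrite(f"pics/{sys.argv[1]}.png",cv2.resize(c["img"][110:260,150:350],None,fx=4,fy=4,interpolation=cv2.INTER_CUBIC))
E
python3 prof.py d
```

```text
t 7.9 tcp [487.6 332.1 132.6] [ 1.7997e+02 -2.0000e-02 -8.7060e+01] F [-0.8 -4.8  0.1] w 79.1 2.1831925213336945 | shift mm [27.3  2.8 -0.4] turn -0.06
[(188, 70), (189, 105), (190, 125), (191, 125), (192, 124), (193, 124), (194, 124), (195, 124), (196, 124), (197, 123), (198, 124), (199, 124), (200, 124), (201, 125), (202, 124), (203, 123), (204, 124), (205, 123), (206, 123), (207, 123), (208, 124), (209, 123), (210, 123), (211, 124), (212, 124), (213, 124), (214, 124), (215, 124), (216, 123), (217, 124), (218, 124), (219, 123), (220, 124), (221, 124), (222, 124), (223, 124), (224, 124), (225, 123)]
```

Call:
apply_moves(
  motion="-0.0015 0 0 0;0 0 0 0",
)

```text
time: 8.15
tool_pos: [487.6, 333.6, 132.6]
tcp_rot: [3.141, -0.0, -1.519]
contact_force: [-1.1, -4.1, 1.7]
grip_width: 79.0
finger_force: 2.3
```

```bash
python3 prof.py e | sed 's/, (20[5-9].*//'
```

```text
t 8.2 tcp [487.6 333.6 132.6] [ 1.7998e+02 -2.0000e-02 -8.7050e+01] F [-1.2 -5.   0.4] w 79.4 2.365882471203804 | shift mm [28.8  2.8 -0.4] turn -0.05
[(188, 127), (189, 127), (190, 124), (191, 124), (192, 124), (193, 124), (194, 124), (195, 124), (196, 123), (197, 123), (198, 124), (199, 124), (200, 124), (201, 124), (202, 123), (203, 124), (204, 124)
```

Call:
apply_moves(
  motion="-0.001 0 0 0;0 0 0 0",
)

```text
time: 8.45
tool_pos: [487.6, 334.7, 132.7]
tcp_rot: [3.141, -0.0, -1.519]
contact_force: [-0.6, -5.3, 0.7]
grip_width: 78.6
finger_force: 2.3
```

```bash
sed -i 's/range(188,226)/range(174,200)/' prof.py; python3 prof.py f
```

```text
t 8.5 tcp [487.6 334.7 132.7] [179.99  -0.   -87.05] F [-0.2 -4.  -0.3] w 78.8 2.362581118941307 | shift mm [29.9  2.9 -0.3] turn -0.05
[(174, 84), (175, 82), (176, 83), (177, 83), (178, 83), (179, 83), (180, 83), (181, 85), (182, 78), (183, 75), (184, 56), (185, 56), (186, 55), (187, 52), (188, 129), (189, 126), (190, 124), (191, 124), (192, 124), (193, 124), (194, 124), (195, 124), (196, 123), (197, 124), (198, 123), (199, 124)]
```

View pics/f.png

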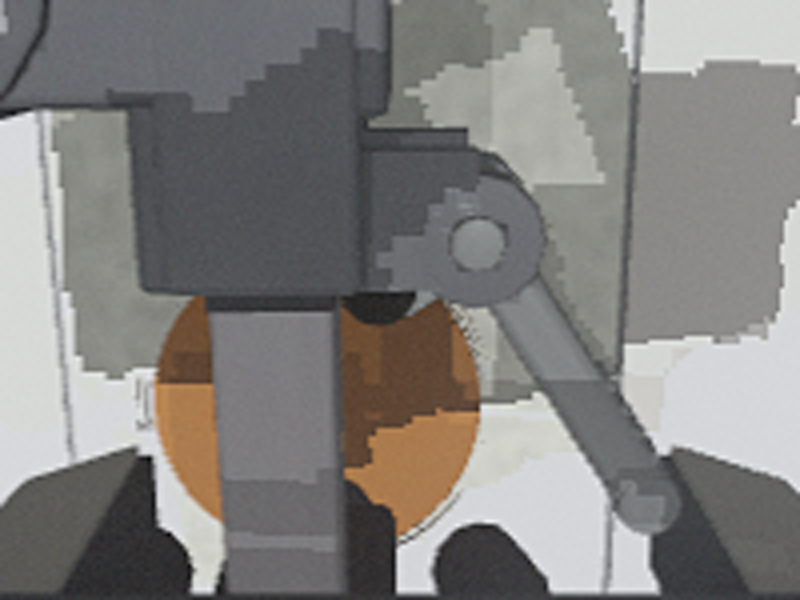

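Call:
apply_moves(
  motion="0 -0.001 0 0;0 -0.001 0 0;0 -0.001 0 0;0 -0.001 0 0;0 0 0 0",
  fingers=0.3,
)

```text
time: 9.12
tool_pos: [486.0, 335.4, 132.1]
tcp_rot: [3.129, 0.001, -1.524]
contact_force: [-21.0, -2.5, 8.4]
grip_width: 61.9
finger_force: 38.0
```

```bash
python3 prof.py g
```

```text
t 9.175 tcp [485.9 335.4 132.2] [ 1.7928e+02  5.0000e-02 -8.7340e+01] F [-20.7  -2.7   9.4] w 62.1 37.991755306720734 | shift mm [30.7  1.1 -0.8] turn -0.34
[(174, 82), (175, 83), (176, 84), (177, 84), (178, 83), (179, 83), (180, 84), (181, 76), (182, 70), (183, 55), (184, 56), (185, 55), (186, 55), (187, 127), (188, 125), (189, 123), (190, 123), (191, 124), (192, 123), (193, 123), (194, 124), (195, 123), (196, 124), (197, 123), (198, 124), (199, 123)]
```

View pics/g.png

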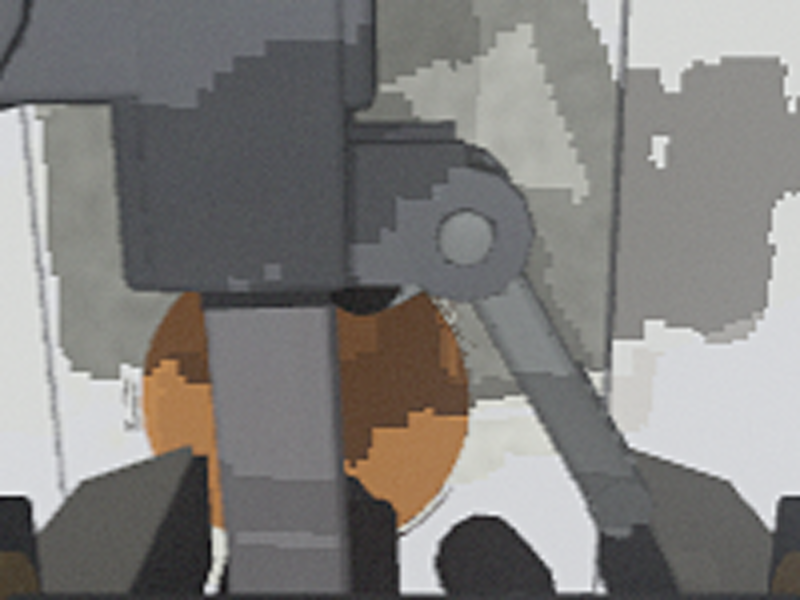

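Call:
apply_moves(
  motion="0 -0.001 0 0;0 -0.001 0 0;0 0 0 0;0 0 0 0",
  fingers=0.1,
)

```text
time: 9.68
tool_pos: [486.1, 335.4, 132.0]
tcp_rot: [3.125, 0.0, -1.525]
contact_force: [-26.9, -2.6, 11.5]
grip_width: 61.7
finger_force: 41.7
```

```bash
python3 prof.py g2
```

```text
t 9.725 tcp [486.1 335.4 132. ] [ 1.7906e+02  2.0000e-02 -8.7360e+01] F [-26.2  -2.6  11.9] w 62.1 41.65617451071739 | shift mm [30.7  1.2 -0.9] turn -0.36
[(174, 83), (175, 83), (176, 82), (177, 83), (178, 84), (179, 84), (180, 85), (181, 77), (182, 72), (183, 55), (184, 56), (185, 55), (186, 53), (187, 124), (188, 126), (189, 124), (190, 123), (191, 124), (192, 123), (193, 124), (194, 123), (195, 123), (196, 124), (197, 123), (198, 124), (199, 123)]
```

View pics/g2.png

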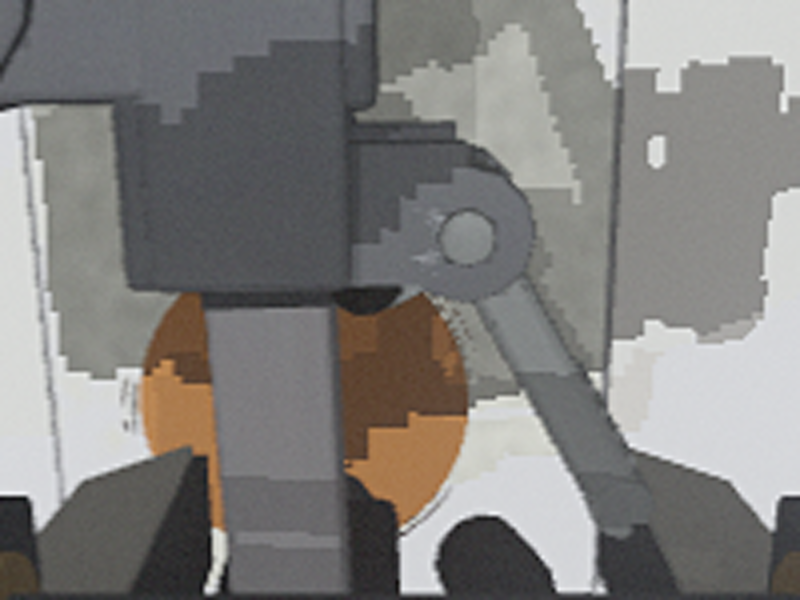

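Call:
apply_moves(
  motion="0 0.003 0 0;0 0.003 0 0;0 0 0 0",
  fingers=0.54,
)

```text
time: 10.1
tool_pos: [488.0, 335.4, 133.0]
tcp_rot: [-3.14, 0.001, -1.519]
contact_force: [-1.3, 1.6, 0.5]
grip_width: 70.5
finger_force: 0.6
```

Call:
apply_moves(
  motion="0.003 0 0 0;0.003 0 0 0;0.003 0 0 0;0 0 0 0",
)

```text
time: 10.6
tool_pos: [488.1, 325.2, 132.6]
tcp_rot: [3.141, -0.0, -1.52]
contact_force: [-2.0, 1.0, -0.0]
grip_width: 70.4
finger_force: 1.1
```

```bash
cat > lev.py <<'E'
from h import *
c=bot.capture("wrist"); togo(S(37,20,133),YAW-180)
g=cv2.cvtColor(c["img"],cv2.COLOR_BGR2GRAY)
cols=slice(208,230)
print([(r,int(np.median(g[r,cols]))) for r in range(176,212,1)])
o=bot.get_obs()
for d in bot.cut_out(c,"cam_lever")[:2]:
    m=np.array(d["pixels"]); v,u=np.nonzero(m); 
    # handle centreline: per-row middle, rows away from hub
    lo=v.min()+0.45*(v.max()-v.min()); rr=[r for r in range(int(lo),v.max()-3)]
    mid=[u[v==r].mean() for r in rr if (v==r).any()]; 
    s=np.polyfit(range(len(mid)),mid,1)[0]; print("lever p",round(d["p"],2),d["point"],"rows",v.min(),v.max(),"img angle rad",round(float(np.arctan(s)),3))
for d in bot.cut_out(c,"camera_arm")[:1]:
    m=np.array(d["pixels"]); e=[(r,np.nonzero(m[r])[0].min(),np.nonzero(m[r])[0].max()) for r in range(200,230,9) if m[r].any()]; print("tube",e)
E
python3 lev.py
```

```text
t 10.65 tcp [488.1 325.3 132.6] [ 1.7997e+02 -4.0000e-02 -8.7060e+01] F [-2.7 -0.6 -0.2] w 70.6 1.1116024106740952 | shift mm [20.4  2.8 -0.4] turn -0.06
[(176, 83), (177, 84), (178, 82), (179, 83), (180, 84), (181, 84), (182, 84), (183, 83), (184, 84), (185, 83), (186, 85), (187, 85), (188, 83), (189, 84), (190, 84), (191, 84), (192, 85), (193, 84), (194, 84), (195, 84), (196, 83), (197, 84), (198, 85), (199, 84), (200, 84), (201, 75), (202, 92), (203, 131), (204, 72), (205, 57), (206, 60), (207, 59), (208, 59), (209, 53), (210, 129), (211, 124)]
tube [(200, np.int64(165), np.int64(304)), (209, np.int64(165), np.int64(304)), (218, np.int64(166), np.int64(303)), (227, np.int64(168), np.int64(303))]
```

Call:
apply_moves(
  motion="0 -0.001 0 0;0 -0.001 0 0;0 -0.001 0 0;0 0 0 0",
  fingers=0.35,
)

```text
time: 11.25
tool_pos: [488.5, 327.8, 132.4]
tcp_rot: [3.137, 0.003, -1.519]
contact_force: [-10.6, 7.3, 1.6]
grip_width: 62.1
finger_force: 5.1
```

```bash
cat > ring.py <<'E'
from h import *
import sys
# L of ring from the wrist view: rows of collar edge and ring along the tube
c=bot.capture("wrist"); togo(S(37,20,133),YAW-180)
zc=bot.get_obs()["tool_pos"][2]+159
g=cv2.cvtColor(c["img"],cv2.COLOR_BGR2GRAY)
print([int(np.median(g[r,210:228])) for r in range(176,216)],"from 176")
h=cv2.cvtColor(c["img"],cv2.COLOR_BGR2HSV)
z=c["range_z"]; P,u,v=pts(c); a=np.radians(YAW); Rm=np.array([[np.cos(a),np.sin(a)],[-np.sin(a),np.cos(a)]])
Q=(P[:,:2]-O)@Rm.T; x,y=Q.T; m=(P[:,2]>146)&(P[:,2]<162)&(x>27)&(y>14)&(y<62)&(u>228)
# lever top: centreline
xs=[];ys=[]
for b in np.arange(28,60,2):
    k=m&(x>=b)&(x<b+2)
    if k.sum()>3: xs.append(b+1); ys.append(np.median(y[k])); 
print("lever",list(zip(xs,np.round(ys,1))))
cv2.imwrite(f"pics/{sys.argv[1]}.png",cv2.resize(c["img"][110:260,150:350],None,fx=4,fy=4,interpolation=cv2.INTER_CUBIC))
E
python3 ring.py h
```

```text
t 11.3 tcp [488.5 327.8 132.4] [ 1.7973e+02  1.5000e-01 -8.7050e+01] F [-10.2   7.9   0.9] w 62.2 5.103178509743884 | shift mm [22.9  3.4 -0.7] turn -0.05
[85, 83, 84, 84, 84, 83, 84, 84, 83, 83, 83, 83, 83, 84, 84, 84, 84, 84, 84, 84, 82, 70, 100, 133, 51, 57, 59, 57, 57, 71, 128, 125, 123, 123, 124, 124, 123, 123, 124, 124] from 176
lever [(np.int64(29), np.float64(30.1)), (np.int64(31), np.float64(30.5)), (np.int64(33), np.float64(31.8)), (np.int64(35), np.float64(32.2)), (np.int64(37), np.float64(33.0)), (np.int64(39), np.float64(34.3)), (np.int64(41), np.float64(35.4)), (np.int64(43), np.float64(35.9)), (np.int64(45), np.float64(37.1)), (np.int64(47), np.float64(38.1)), (np.int64(49), np.float64(53.9)), (np.int64(51), np.float64(46.2)), (np.int64(53), np.float64(41.4)), (np.int64(55), np.float64(42.6)), (np.int64(57), np.float64(42.7)), (np.int64(59), np.float64(42.7))]
```

Call:
apply_moves(
  motion="-0.0035 0 0 0;-0.0035 0 0 0;0 -0.001 0 0;0 -0.001 0 0;0 -0.001 0 0;0 0 0 0",
  fingers=0.2,
)

```text
time: 12.05
tool_pos: [491.4, 333.0, 132.1]
tcp_rot: [3.136, -0.001, -1.519]
contact_force: [-9.5, 0.2, 0.6]
grip_width: 55.4
finger_force: 4.7
```

```bash
python3 ring.py i
```

```text
t 12.1 tcp [491.3 333.  132. ] [ 1.7969e+02 -5.0000e-02 -8.7030e+01] F [-9.3  0.2  1.2] w 55.1 4.695630798378261 | shift mm [28.   6.5 -0.9] turn -0.03
[85, 83, 83, 84, 84, 85, 84, 84, 85, 85, 80, 74, 52, 58, 59, 57, 54, 111, 126, 124, 125, 124, 125, 124, 125, 125, 125, 124, 124, 125, 124, 123, 125, 124, 124, 124, 124, 124, 124, 124] from 176
lever [(np.int64(29), np.float64(27.9)), (np.int64(31), np.float64(28.0)), (np.int64(33), np.float64(28.1)), (np.int64(35), np.float64(28.7)), (np.int64(37), np.float64(30.0)), (np.int64(39), np.float64(29.6)), (np.int64(41), np.float64(30.5)), (np.int64(43), np.float64(31.5)), (np.int64(45), np.float64(31.7)), (np.int64(47), np.float64(32.7)), (np.int64(49), np.float64(32.4)), (np.int64(51), np.float64(33.5)), (np.int64(53), np.float64(46.1)), (np.int64(55), np.float64(44.5)), (np.int64(57), np.float64(36.3)), (np.int64(59), np.float64(36.0))]
```

Call:
apply_moves(
  motion="0 -0.001 0 0;0 -0.001 0 0;0 0 0 0;0 0 0 0",
  fingers=0.0,
)

```text
time: 12.6
tool_pos: [493.5, 333.7, 132.0]
tcp_rot: [3.137, 0.0, -1.519]
contact_force: [-8.9, 3.2, -0.0]
grip_width: 46.1
finger_force: 4.7
```

```bash
python3 ring.py j
```

```text
t 12.65 tcp [493.5 333.6 132. ] [ 1.7972e+02  1.0000e-02 -8.7050e+01] F [-8.   1.7  0.1] w 46.0 4.751297123730183 | shift mm [28.5  8.7 -1. ] turn -0.05
[84, 84, 85, 85, 84, 84, 85, 85, 86, 81, 72, 57, 56, 90, 128, 124, 124, 123, 124, 124, 124, 123, 124, 124, 125, 124, 124, 124, 124, 124, 125, 124, 125, 125, 125, 124, 125, 123, 125, 124] from 176
lever [(np.int64(29), np.float64(25.2)), (np.int64(31), np.float64(25.7)), (np.int64(33), np.float64(25.8)), (np.int64(35), np.float64(25.8)), (np.int64(37), np.float64(25.7)), (np.int64(39), np.float64(26.5)), (np.int64(41), np.float64(26.6)), (np.int64(43), np.float64(26.8)), (np.int64(45), np.float64(27.2)), (np.int64(47), np.float64(27.3)), (np.int64(49), np.float64(27.4)), (np.int64(51), np.float64(28.0)), (np.int64(53), np.float64(27.6)), (np.int64(55), np.float64(39.8)), (np.int64(57), np.float64(31.0)), (np.int64(59), np.float64(28.8))]
```

Call:
apply_moves(
  motion="0 -0.001 0 0;0 0 0 0;0 0 0 0;0 0 0 0",
  fingers=-0.3,
)

```text
time: 13.15
tool_pos: [494.4, 333.8, 132.0]
tcp_rot: [3.136, 0.0, -1.519]
contact_force: [-8.9, 2.9, 0.4]
grip_width: 37.1
finger_force: 31.0
```

```bash
python3 ring.py k
```

```text
t 13.2 tcp [494.3 333.8 132. ] [ 1.797e+02  1.000e-02 -8.704e+01] F [-9.5  2.5  0.6] w 36.7 30.95771888270974 | shift mm [28.6  9.5 -1. ] turn -0.04
[83, 84, 83, 85, 85, 84, 84, 84, 87, 79, 76, 58, 56, 110, 126, 124, 123, 123, 124, 124, 123, 123, 123, 124, 122, 123, 123, 123, 122, 124, 123, 123, 125, 125, 125, 125, 125, 123, 125, 105] from 176
lever [(np.int64(29), np.float64(23.9)), (np.int64(31), np.float64(23.8)), (np.int64(33), np.float64(23.4)), (np.int64(35), np.float64(23.4)), (np.int64(37), np.float64(23.8)), (np.int64(39), np.float64(23.7)), (np.int64(41), np.float64(23.5)), (np.int64(43), np.float64(23.7)), (np.int64(45), np.float64(23.7)), (np.int64(47), np.float64(23.4)), (np.int64(49), np.float64(24.1)), (np.int64(51), np.float64(23.7)), (np.int64(53), np.float64(24.4)), (np.int64(55), np.float64(34.4)), (np.int64(57), np.float64(26.3)), (np.int64(59), np.float64(23.3))]
```

View pics/k.png

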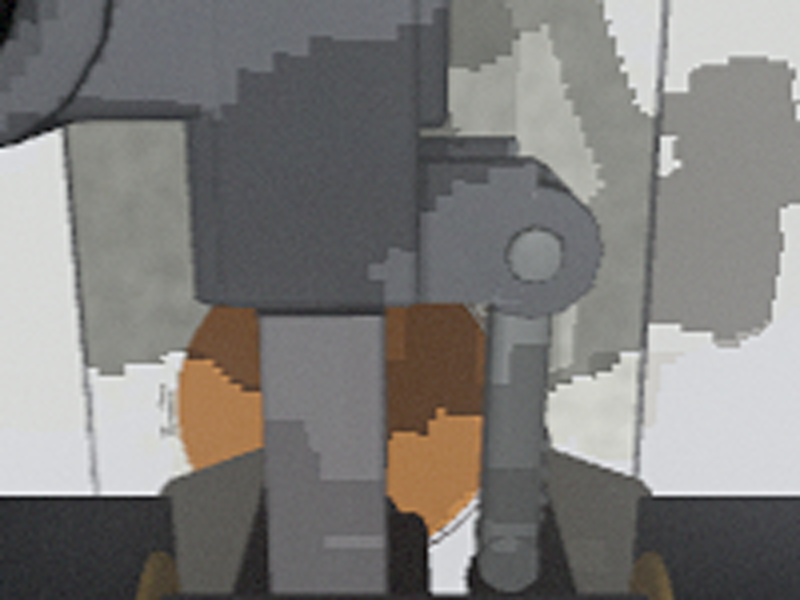

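Call:
apply_moves(
  motion="0 0 0 0;0 0 0 0;0 0 0 0;0 0 0 0",
)

```text
time: 13.7
tool_pos: [494.4, 333.8, 132.0]
tcp_rot: [3.136, 0.0, -1.519]
contact_force: [-9.2, 2.4, -0.2]
grip_width: 36.9
finger_force: 31.0
```

```bash
python3 ring.py l; python3 -c "
from plant import bot
print(bot.close_job())"
```

```text
t 13.75 tcp [494.4 333.8 132. ] [ 1.7971e+02  2.0000e-02 -8.7040e+01] F [-8.7  2.2  0.3] w 36.8 30.958408936858177 | shift mm [28.6  9.6 -1. ] turn -0.04
[83, 84, 84, 85, 85, 84, 85, 86, 86, 78, 77, 60, 57, 110, 126, 122, 123, 124, 122, 122, 123, 123, 123, 123, 122, 123, 122, 124, 123, 124, 123, 123, 125, 124, 124, 125, 124, 125, 126, 105] from 176
lever [(np.int64(29), np.float64(23.8)), (np.int64(31), np.float64(23.4)), (np.int64(33), np.float64(23.4)), (np.int64(35), np.float64(23.9)), (np.int64(37), np.float64(23.5)), (np.int64(39), np.float64(24.1)), (np.int64(41), np.float64(23.2)), (np.int64(43), np.float64(23.6)), (np.int64(45), np.float64(24.2)), (np.int64(47), np.float64(23.8)), (np.int64(49), np.float64(23.4)), (np.int64(51), np.float64(23.4)), (np.int64(53), np.float64(24.5)), (np.int64(55), np.float64(34.1)), (np.int64(57), np.float64(25.8)), (np.int64(59), np.float64(23.5))]
the job is handed in; nothing more can be done
None
```

I handed the job in with the ring about flush (roughly +0.3 to +1 mm by the wrist camera), the lever shut and the fingers holding the arm at about 31 N; no verdict came back, the arm overshot to about +4 mm before the closing cam drew it back, and I did not re-measure the dish, timer or cup.

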